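# Close the imager lid and hold the turning bolt behind its bracket

### The job

The nut runner on the bracket behind the small imager is running, but the bolt just turns along with its nut. Lower the imager's open lid gently until it is fully closed, then reach down into the narrow gap behind the bracket, grip the hex bolt head firmly between the two fingers and stop it turning. Finish while still holding the bolt head still, with the lid shut, and leave the other things on the bench where they are.

Things in the scene. Friction and masses are not known exactly. Their poses are not given: they have to be found in the camera images.
- imager: Fixed imager: dark base plate 262 (x) x 280 (y) x 8 mm with a white open-topped box (x -130 to +10 mm, y +-100 mm, rim 80 mm above the bench). Origin on the bench; x axis points from the box to the bracket, away from the robot within 15 degrees; z up. A fixed aluminium rail (x 108 to 120 mm, y +-130 mm, top 80 mm above the bench) runs along its back.
- lid (a joint): Angle of the black lid, a flat panel 142 x 204 x 8 mm without handle, hinged on the box's far (+x) rim. 0: closed, level, upper face 89 mm above the bench; 1.57: upright. Starts at 1.75 to 2.15, leaning back over the gap with the bolt. The hinge is stiff: the lid stays where it is left; moving it takes up to 0.7 N m (about 6 N near the free edge).
- lid_hinge (a point): Middle of the lid's hinge line, on the lid's underside, 81 mm above the bench. The hinge line runs along the imager's y. Axes of the lid: x lies in the panel from the free edge to the hinge, z is the outward normal of its outer face.
- lid_edge (a point): Middle of the lid's free edge on the outer face (the upper face when closed), 142 mm from the hinge line along the panel, 8 mm out from its underside. Axes as for lid_hinge.
- bracket: Fixed aluminium bracket on the base plate behind the box, axes as the imager's, its place along the imager's y varies +-30 mm. Origin on the base plate, straight below the bolt head's centre. Upright plate x -30 to -24 mm, 70 mm wide, top 86 mm above the bench; grey nut runner in front of it (x -64 to -38 mm, top 83 mm). The gap from plate to rail is 52 mm, open at the top.
- bolt_head (a point): Centre of the steel hex bolt head, 58 mm above the bench in the gap: 24 mm across flats, 27.7 mm across corners, 18 mm long; shank 18 mm thick. Its axis is level along the imager's x. It is 24 mm behind the plate, 28 mm from the rail. On either side along the imager's y the gap is free for 60 mm or more (then a vial at the +y end).
- bolt (a joint): Turn of the bolt about its axis (rad): grows by itself at about 0.3 rad/s while not held, driven by the runner with 0.06 N m. At 0 and every 1.047 rad two flats face along the imager's +-y. It also resists fast turning (0.2 N m per rad/s), so a firm grip squares the head to the fingers within a second or two.
- vial: Small round jar, 20 mm across and 45 mm tall, standing on the base plate in the gap near the +y end. Origin: centre of its underside. Leave alone.
- media: Amber bottle 66 mm across, 170 mm tall, standing left of the imager. Origin: centre of its underside. Leave alone.
- glove_carton: Paper carton 240 x 130 x 80 mm, left. Origin: centre of its underside. Leave alone.
- tip_box: Grey pipette tip box 85 x 125 x 72 mm, right. Origin: centre of its underside. Leave alone.
- well_plate: White well plate 85 x 127 x 14 mm lying flat, right. Origin: centre of its underside. Leave alone.

How it is judged:
By the outcome, as a careful person would: the job done as asked, in the order asked, and still so for the second after the job is handed in, while the arm keeps its last pose, push and grip.
It also fails if it takes over 48 s, if anything falls off the work surface, if the arm or the gripper's body presses on something with over 40 N, if the wrist force passes 120 N, or if a joint passes its speed limit or range.

### The arm

A 6-joint arm with a two-finger parallel gripper is mounted at the origin on the work surface. World frame = base frame: x ahead of the robot, y to its left, z up, the work surface at z = 0. Lengths are in m, angles in rad, forces in N, time in s.
With the tool pointing down it reaches from about 0.275 to 0.725 m from the base axis. Payload 15.9 kg.
Tool frame: the origin (TCP) lies on the centre line of the jaws, within the pads' length; the fingertips stand 14 mm ahead of it and the grasp point (between the pads) lies 5 mm behind it; z points along the fingers, x is the direction in which the jaws open and shut, and the axes are right-handed (so a half turn about z gives the same grasp; the last joint's range is limited). The gripper opens to 85 mm and grips with 20 to 120 N. Pads are 22 mm wide; open, the fingers measure 114 mm over their backs; the gripper's body (76 mm by 85 mm) begins 54 mm behind the grasp point. The pads swing forward as they close: fully open they stand 13 mm farther back than shut.
Start: joints at [-1.294, 0.213, -0.034, 1.323, 0, 1.571], TCP at [0.137, -0.481, 0.245] pointing down, gripper open.
Joint ranges: [-2.98, 2.98], [-0.74, 1.72], [-1.14, 1.35], [-2.1, 2.04], [-1.57, 1.44], [-3.14, 3.14]. Speed limits (rad/s): [1.89, 1.89, 2.39, 2.57, 3.14, 3.14].

### API

Orientations are given as a unit quaternion [w, x, y, z].
In Python, from cell import ctrl gives the robot as it stands. Calls block until the motion is done:
- ctrl.move_to(position, orientation): joint-space move of the TCP to a pose.
- ctrl.line_to(position, feed=0.15, frame=None, f_stop=None): straight line of the TCP; frame=None keeps the orientation; feed is the mean speed in m/s. With f_stop (N) it stops when the force on the tool has changed by that much, and returns True; else False.
- ctrl.move_joints(angles): joint-space move.
- ctrl.gripper_open() and ctrl.close(grasp_force=None): open the fingers fully, or close them until they stop; grasp_force is the grip in N (None keeps the last).
- ctrl.sleep(seconds).
- ctrl.solve_ik(position, orientation): joint angles nearest the present ones, or None.
- ctrl.observe(): the state.
- ctrl.get_image(name): name is "side" or "top" or "wrist"; returns the picture (400x640x3 uint8, blue, green, red); there is no depth.
- ctrl.camera_model(name): a dict with "camera_matrix" (3x3 intrinsics, pixels), "k1" (the pictures are not rectified: a ray, as slopes to the right and down, at radius r is drawn at 1 + k1 r^2 times it, then the intrinsics apply), "origin" and "rotation" of the camera in the world. Camera axes: x right, y down, z forward; pixel columns grow to the right and rows downward; lengths in m; the calibration is good to about 2 mm. A picture is of the moment at which its call begins: read the wrist's pose just before it. camera_model takes no time and is no camera call; for the wrist camera it gives the pose at the moment of the call.
A pose or a line that the arm cannot do raises ctrl.MotionError and nothing moves.
- ctrl.job_done(): hands the job in, once; it reports no verdict.
Trained networks look in the newest picture that a camera, given by its name, has taken for a name from the list of things; names that differ only in an ending like _2 or _b are one class to them, and where a whole thing is asked for, a point or a joint stands for the part that bears it (a point fixed in the world has none). Each returns a list of dicts, best first, with "p" (0 to 1); they miss things now and then, are a little off and sometimes report something else, mostly with a low value. They report only what shows in the picture. A call takes as long as a camera call.
- ctrl.outline_of(camera, target): "region" (400x640 bool, what is visible of it) and "at" ([column, row] in pixels, amid what is visible of it).
The state is a dict: "time_s": time; "joint_pos": joint angles; "joint_velocities": joint speeds; "tau": joint torques, N m; "ee_pos": TCP position; "tcp_rot": TCP orientation; "wrist_force": force on the tool from outside, world axes, zero at the start; "torque": the same for the moment, N m; "width": finger opening in m.
Only numpy, scipy, OpenCV 4.12 (cv2) and the standard library are available. Lean on these libraries where they do the work, as an engineer would, in place of code of your own. Each camera call takes 0.05 s, during which the arm holds its last target. There are 200 camera calls.

## Working session

There is one attempt and no reset: what is moved stays moved. The work goes in short steps, each a Python script; the robot and the scene stay as the last script left them, time stands still between calls to the robot, and variables do not carry over. Pictures are saved under pics/ and viewed, about 8 in all and at most 12, crops included, and the job is handed in when it is done.

```bash
mkdir -p pics; ls; python3 - <<'E'
from cell import ctrl
import cv2,numpy as np
for n in ("top","side"):
    im=ctrl.get_image(n); cv2.imwrite(f"pics/{n}0.png",im)
    m=ctrl.camera_model(n); print(n,m)
    for t in ("imager","lid","bracket","bolt_head","vial"):
        for r in ctrl.outline_of(n,t)[:2]:
            g=r["region"]; ys,xs=np.nonzero(g)
            print(t,round(r["p"],2),np.round(r["at"],1),xs.min(),xs.max(),ys.min(),ys.max(),cv2.minAreaRect(np.c_[xs,ys].astype(np.float32)))
print(ctrl.observe())
E
```

```text
pics
top {'camera_matrix': array([[376.13646927,   0.        , 317.28153136],
       [  0.        , 376.13646927, 200.55099176],
       [  0.        ,   0.        ,   1.        ]]), 'k1': 0.031066112573490987, 'origin': array([2.88998425e-01, 4.36919897e-04, 1.15356834e+00]), 'rotation': array([ 0.07254723, -0.67544246,  0.72987468, -0.07614021])}
imager 0.78 [290.3 194.1] 242 341 144 242 ((291.8992614746094, 192.56568908691406), (91.26597595214844, 89.17870330810547), 7.4958577156066895)
lid 0.92 [287.6 169.9] 251 328 152 186 ((288.6244812011719, 169.8166046142578), (78.76956939697266, 27.490053176879883), 7.594643592834473)
side {'camera_matrix': array([[426.87058348,   0.        , 321.4903273 ],
       [  0.        , 426.87058348, 201.45302656],
       [  0.        ,   0.        ,   1.        ]]), 'k1': -0.0942010949511039, 'origin': array([0.75556461, 0.99159704, 1.03300828]), 'rotation': array([-0.04460717,  0.11618373,  0.90938437, -0.39690252])}
imager 0.67 [314.4 232.4] 270 357 166 270 ((311.88629150390625, 217.54286193847656), (104.3074951171875, 86.5898208618164), 87.797401
[... 359 characters left out ...]
.5), (11.0, 4.0), 90.0)
{'time_s': 0.6, 'joint_pos': array([-1.29398289e+00,  2.12915746e-01, -3.44098026e-02,  1.32349228e+00,
       -1.85263271e-05,  1.57080437e+00]), 'joint_velocities': array([0.00017637, 0.00129918, 0.0004516 , 0.00092921, 0.00045449,
       0.00035332]), 'tau': array([ 2.22028037e-03, -6.85694075e+01,  4.87203276e+01,  1.43917714e-03,
       -1.52824407e-05,  6.53220518e-07]), 'ee_pos': array([ 0.13663622, -0.48095198,  0.24529407]), 'tcp_rot': array([ 9.11715463e-07,  7.97898508e-01, -6.02791814e-01, -1.41604337e-05]), 'wrist_force': array([ 0.13381706,  0.19935339, -0.23845426]), 'torque': array([-0.00861349, -0.00121709,  0.01620906]), 'width': 0.08562307676413825}
```

```bash
python3 - <<'E'
import cv2
a=cv2.imread("pics/top0.png")[110:270,200:400]; b=cv2.imread("pics/side0.png")[140:300,220:420]
cv2.imwrite("pics/v1.png",cv2.vconcat([cv2.resize(x,(740,592) if 0 else (375,300),interpolation=cv2.INTER_CUBIC) for x in (a,b)]))
cv2.imwrite("pics/v1.png",cv2.hconcat([cv2.resize(x,(400,320),interpolation=cv2.INTER_CUBIC) for x in (a,b)]))
f=cv2.hconcat([cv2.resize(cv2.imread("pics/top0.png"),(400,250)),cv2.resize(cv2.imread("pics/side0.png"),(400,250))])
cv2.imwrite("pics/v1.png",cv2.vconcat([cv2.imread("pics/v1.png"),f]))
E
```

```text
(no output)
```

View pics/v1.png

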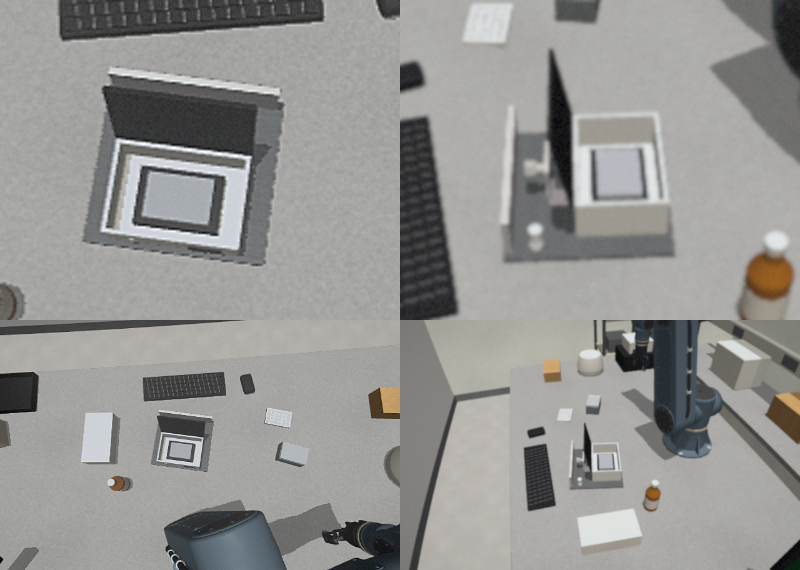

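```bash
cat > h.py <<'E'
import numpy as np, cv2
from scipy.spatial.transform import Rotation as R
def rot(q): return R.from_quat(np.asarray(q)[[1,2,3,0]])
def proj(m,P):
    c=rot(m["rotation"]).inv().apply(np.atleast_2d(P)-m["origin"]); s=c[:,:2]/c[:,2:]
    s=s*(1+m["k1"]*(s**2).sum(1,keepdims=True)); K=m["camera_matrix"]
    return s*[K[0,0],K[1,1]]+K[:2,2]
def im2w(p,P): # p=(x,y,yaw)
    P=np.atleast_2d(P); return R.from_euler("z",p[2]).apply(P)+[p[0],p[1],0]
def lidpt(th,L,y,n): # L from hinge, n out of underside
    return [.01-L*np.cos(th)+n*np.sin(th),y,.081+L*np.sin(th)+n*np.cos(th)]
E
python3 - <<'E'
from cell import ctrl
from h import *
from scipy.optimize import least_squares
T,S=ctrl.camera_model("top"),ctrl.camera_model("side")
print(rot(T["rotation"]).as_matrix().round(2))
tp=lambda x,y:(200+x/2,110+y/2); sp=lambda x,y:(220+(x-400)/2,140+y/2)
ob=[("T",(.12,.13,.08),tp(110,68)),("T",(.12,-.13,.08),tp(280,89)),("T",(-.13,.1,.08),tp(104,234)),("T",(-.13,-.1,.08),tp(246,250)),
("S",(-.13,.1,.08),sp(667,177)),("S",(.01,.1,.08),sp(573,183)),("S",(-.13,-.1,.08),sp(661,112)),("S",(.114,.13,.08),sp(505,196))]
lo=[("T",(.142,.102,0),tp(104,86)),("T",(.142,-.102,0),tp(256,106)),("S",(.142,-.102,.004),sp(552,50))]
def f(p):
    r=[]
    for c,P,u in ob: r.append(proj(T if c=="T" else S,im2w(p,P))[0]-u)
    for c,(L,y,n),u in lo: r.append(proj(T if c=="T" else S,im2w(p,lidpt(p[3],L,y,n)))[0]-u)
    return np.ravel(r)
s=least_squares(f,[.4,0,0,1.9],loss="soft_l1"); print(s.x.round(4)); print(s.fun.reshape(-1,2).round(1) if len(s.fun)>0 else ""); print(f(s.x).reshape(-1,2).round(1))
p=s.x
# bolt y from side detection
for y in (-.03,-.015,0,.015,.03): print(y,proj(S,im2w(p,(.08,y,.058)))[0].round(1))
print("vial",[(y,proj(S,im2w(p,(.08,y,.03)))[0].round(1)) for y in (.07,.09,.11)])
E
```

```text
[[-0.08 -0.97  0.21]
 [-1.    0.08 -0.01]
 [-0.   -0.21 -0.98]]
[ 0.5638  0.0557 -0.2055  1.8004]
[[ 0.4 -0.5]
 [ 1.1 -0.5]
 [-0.4 -0.6]
 [-2.4  0.3]
 [ 1.2 10.1]
 [ 1.6  9. ]
 [-1.8 -1.9]
 [ 0.4 11.5]
 [ 0.4  0.7]
 [ 2.1  0.3]
 [-2.4 -2.3]]
[[ 0.4 -0.5]
 [ 1.1 -0.5]
 [-0.4 -0.6]
 [-2.4  0.3]
 [ 1.2 10.1]
 [ 1.6  9. ]
 [-1.8 -1.9]
 [ 0.4 11.5]
 [ 0.4  0.7]
 [ 2.1  0.3]
 [-2.4 -2.3]]
-0.03 [285.9 216. ]
-0.015 [285.8 219.3]
0 [285.7 222.6]
0.015 [285.6 226. ]
0.03 [285.5 229.4]
vial [(0.07, array([285.9, 244.9])), (0.09, array([285.8, 249.8])), (0.11, array([285.7, 254.8]))]
```

```bash
python3 - <<'E'
from cell import ctrl
from h import *
from scipy.optimize import least_squares
T,S=ctrl.camera_model("top"),ctrl.camera_model("side")
tp=lambda x,y:(200+x/2,110+y/2); sp=lambda x,y:(220+(x-400)/2,140+y/2)
ob=[("T",(.12,.13,.08),tp(110,68)),("T",(.12,-.13,.08),tp(280,89)),("T",(-.13,.1,.08),tp(104,234)),("T",(-.13,-.1,.08),tp(246,250)),
("S",(-.13,.1,.08),sp(668,200)),("S",(.01,.1,.08),sp(575,203)),("S",(-.13,-.1,.08),sp(660,112)),("S",(.12,-.13,.08),sp(510,107))]
lo=[("T",(.142,.102,0),tp(104,86)),("T",(.142,-.102,0),tp(256,106)),("S",(.142,-.102,.004),sp(552,50))]
def f(p):
    r=[]
    for c,P,u in ob: r.append(proj(T if c=="T" else S,im2w(p,P))[0]-u)
    for c,(L,y,n),u in lo: r.append(proj(T if c=="T" else S,im2w(p,lidpt(p[3],L,y,n)))[0]-u)
    return np.ravel(r)
s=least_squares(f,[.4,0,0,1.9],loss="soft_l1"); p=s.x; print(p.round(4)); print(f(p).reshape(-1,2).round(1))
for y in (-.03,-.015,0,.015,.03): print(y,proj(S,im2w(p,(.08,y,.058)))[0].round(1))
print("vial",[(y,proj(S,im2w(p,(.08,y,.03)))[0].round(1)) for y in (.07,.09,.11)])
print("free edge/bolt world",im2w(p,[lidpt(p[3],.142,0,8e-3),(.08,0,.058)]).round(3))
W=ctrl.camera_model("wrist"); o=ctrl.observe(); r=rot(o["tcp_rot"])
print("wrist cam in tcp",r.inv().apply(W["origin"]-o["ee_pos"]).round(4),(r.inv()*rot(W["rotation"])).as_matrix().round(3),W["camera_matrix"][0,0])
E
```

```text
[ 0.5637  0.0589 -0.2105  1.8077]
[[-0.5 -0.5]
 [ 0.2 -0.1]
 [-1.7 -0.6]
 [-3.8  0.6]
 [ 1.  -0.5]
 [ 0.7 -0.2]
 [-0.8 -1.2]
 [-0.5 -2.1]
 [-0.6  0.4]
 [ 0.9  0.3]
 [-2.3 -1.6]]
-0.03 [286.1 216.6]
-0.015 [286.  219.8]
0 [285.9 223.2]
0.015 [285.8 226.6]
0.03 [285.7 230.1]
vial [(0.07, array([286.1, 245.6])), (0.09, array([286. , 250.5])), (0.11, array([285.8, 255.5]))]
free edge/bolt world [[0.614 0.048 0.217]
 [0.642 0.042 0.058]]
wrist cam in tcp [-1.00e-04 -7.01e-02 -1.29e-01] [[ 1.    -0.001 -0.   ]
 [ 0.001  0.961  0.278]
 [-0.    -0.278  0.961]] 360.20984291644373
```

```bash
cat >> h.py <<'E'
P0=np.array([.5637,.0589,-.2105]); TH0=1.81
def tq(p,flip=False,tilt=0.): # tool down, tool x along imager +y (flip: -y)
    y=R.from_euler("z",p[2]); m=np.array([[0,1,0],[1,0,0],[0,0,-1]]).T
    r=y*R.from_euler("y",tilt)*R.from_matrix(m)
    if flip: r=r*R.from_euler("z",np.pi)
    return r.as_quat()[[3,0,1,2]]
E
python3 - <<'E'
from cell import ctrl
from h import *
p=P0
for f in (0,1):
  for x,z in ((.095,.37),(.08,.06),(-.1,.11)):
    print(f,x,z,ctrl.solve_ik(im2w(p,(x,0,z))[0],tq(p,f)))
o=ctrl.observe()
t=im2w(p,(.095,0,.37))[0]
f=0
ctrl.line_to(o["ee_pos"]+[0,0,.12],feed=.3)
ctrl.move_to(t,tq(p,f)); ctrl.close(30)
im=ctrl.get_image("wrist"); cv2.imwrite("pics/w1.png",im)
for n in("lid","bolt_head","bracket","vial"):
    print(n,[(round(r["p"],2),np.round(r["at"])) for r in ctrl.outline_of("wrist",n)[:2]])
o=ctrl.observe(); print(o["time_s"],o["ee_pos"],t)
W=ctrl.camera_model("wrist")
for P in ([lidpt(TH0,.142,y,.008) for y in(.102,-.102)]+[(.12,.13,.08),(.12,-.13,.08)]): cv2.circle(im,tuple(int(v) for v in proj(W,im2w(p,P))[0]),4,(0,0,255),1)
cv2.imwrite("pics/w1a.png",im)
E
```

```text
0 0.095 0.37 [0.05940258 0.68864086 1.02575817 1.90791364 0.         0.26990258]
0 0.08 0.06 [0.0656197  0.59399567 0.05466914 1.03146979 0.         0.2761197 ]
0 -0.1 0.11 [ 0.16962201  0.22850835 -0.36697624  0.97531174  0.          0.38012201]
1 0.095 0.37 [ 0.05940258  0.68864086  1.02575817  1.90791364  0.         -2.87169007]
1 0.08 0.06 [ 0.0656197   0.59399567  0.05466914  1.03146979  0.         -2.86547295]
1 -0.1 0.11 [ 0.16962201  0.22850835 -0.36697624  0.97531174  0.         -2.76147064]
lid [(0.58, array([325., 106.]))]
bolt_head [(0.85, array([321., 136.]))]
bracket [(0.86, array([324., 136.]))]
vial []
4.7667 [0.6566125  0.03906077 0.36998146] [0.65660302 0.03904986 0.37      ]
```

View pics/w1a.png

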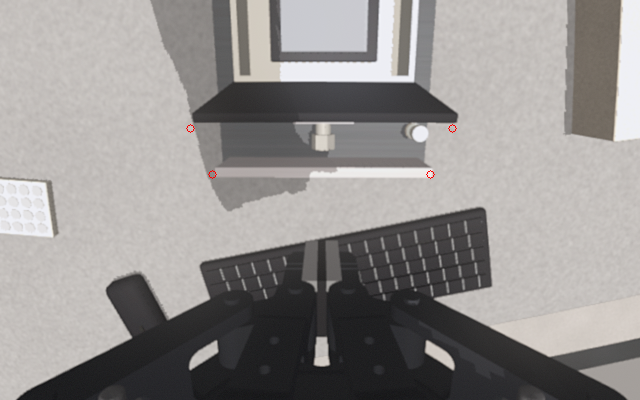

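```bash
python3 - <<'E'
from cell import ctrl
from h import *
from scipy.optimize import least_squares
W=ctrl.camera_model("wrist")
def f(v):
    P=[(.12,.13,.08),(.12,-.13,.08),lidpt(v[3],.142,.102,.008),lidpt(v[3],.142,-.102,.008)]
    return (proj(W,im2w(v,P))-[(432,178),(215,178),(457,122),(194,122)]).ravel()
s=least_squares(f,[*P0,TH0]);print(s.x.round(4),s.fun.round(1))
p=s.x
for y in(-.01,0,.01):print(y,proj(W,im2w(p,[(.08,y,.058),(.089,y,.07),(.071,y,.07),(-.13,.1,.08),(-.13,-.1,.08)])).round(1).tolist())
E
```

```text
[ 0.5681  0.0612 -0.2118  1.7475] [ 0.2 -0.1  0.4 -0.2  0.9  0.3 -1.3  0.1]
-0.01 [[315.6, 141.8], [315.5, 150.6], [315.5, 135.5], [421.6, -58.4], [227.2, -58.6]]
0 [[323.8, 141.8], [323.9, 150.6], [323.9, 135.5], [421.6, -58.4], [227.2, -58.6]]
0.01 [[332.0, 141.8], [332.2, 150.6], [332.3, 135.6], [421.6, -58.4], [227.2, -58.6]]
```

```bash
cat >> h.py <<'E'
P1=np.array([.5681,.0612,-.2118]); TH1=1.7475
def tcpL(th,L=.112):
    c=lidpt(th,L,0,.008); return im2w(P1,(c[0]+.011,0,c[2]+.014))[0]
E
python3 - <<'E'
from cell import ctrl
from h import *
q=tq(P1); s=lambda: ctrl.observe()
ctrl.line_to(im2w(P1,(.091,0,.205))[0],feed=.2,frame=q)
print(s()["wrist_force"].round(1),s()["time_s"])
hit=ctrl.line_to(im2w(P1,(.025,0,.205))[0],feed=.05,frame=q,f_stop=3)
e=s()["ee_pos"]; xi=R.from_euler("z",-P1[2]).apply(e-[P1[0],P1[1],0]); print(hit,xi.round(4),s()["wrist_force"].round(1),s()["time_s"])
if hit:
  for th in np.arange(1.6,.25,-.15):
    h=ctrl.line_to(tcpL(th),feed=.08,frame=q,f_stop=25)
    print(round(th,2),h,s()["wrist_force"].round(1))
    if h: break
o=s();print(o["time_s"])
cv2.imwrite("pics/s2.png",cv2.resize(ctrl.get_image("side")[130:290,200:440],None,fx=2.5,fy=2.5))
E
```

```text
[ 0.2 -0.3  0.7] 6.125
True [ 0.0513 -0.      0.2052] [-0.  -0.7  0.6] 6.9417
1.6 False [-0.5 -0.3  0.4]
1.45 False [0.1 0.7 0.4]
1.3 False [ 0.1 -0.   0.2]
1.15 False [ 0.3  0.2 -0. ]
1.0 False [ 0.8  0.4 -0.2]
0.85 False [-0.   0.6 -0.9]
0.7 False [-0.   0.1  0.4]
0.55 False [0.6 0.6 0.1]
0.4 False [0.7 0.  0.9]
0.25 False [0.6 0.  0.1]
10.5667
```

View pics/s2.png

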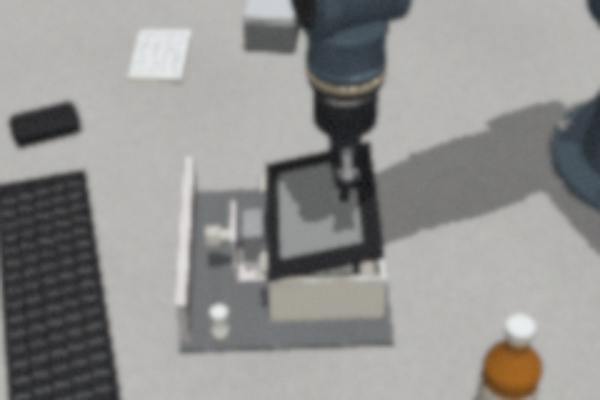

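The lid has followed the fingers and is nearly down, with its free edge a little above the box rim. I'll close it now.

```bash
python3 - <<'E'
from cell import ctrl
from h import *
q=tq(P1); s=lambda: ctrl.observe()
print(ctrl.line_to(tcpL(.08),feed=.06,frame=q,f_stop=25))
t=tcpL(0); t[2]-=.006
h=ctrl.line_to(t,feed=.02,frame=q,f_stop=16)
o=s(); print(h,o["ee_pos"].round(4),tcpL(0).round(4),o["wrist_force"].round(1),o["time_s"])
ctrl.line_to(o["ee_pos"]+[0,0,.08],feed=.2)
ctrl.gripper_open()
ctrl.move_to(im2w(P1,(.08,-.002,.20))[0],q)
o=s();print(o["time_s"],o["ee_pos"])
im=ctrl.get_image("wrist"); W=ctrl.camera_model("wrist")
print([(round(r["p"],2),np.round(r["at"])) for r in ctrl.outline_of("wrist","bolt_head")[:2]])
for P in ((.089,-.002,.058),(.071,-.002,.058),(.12,.06,.08),(.12,-.06,.08),(.08,-.002,.07),(.05,.033,.086),(.05,-.037,.086)): 
    u=proj(W,im2w(P1,P))[0]; print(P,u.round(1)); cv2.circle(im,tuple(int(v) for v in u),3,(0,0,255),1)
si=ctrl.get_image("side")[130:290,200:440]
cv2.imwrite("pics/w3.png",im); cv2.imwrite("pics/s3.png",cv2.resize(si,None,fx=2.5,fy=2.5))
E
```

```text
False
True [0.4795 0.0804 0.1029] [0.4791 0.0803 0.103 ] [-3.  -0.5 10.6] 11.6083
13.6667 [0.64552374 0.04247503 0.19957482]
[(0.64, array([321., 180.]))]
(0.089, -0.002, 0.058) [321.3 197.9]
(0.071, -0.002, 0.058) [321.3 175.5]
(0.12, 0.06, 0.08) [403.7 245.7]
(0.12, -0.06, 0.08) [244.2 245.8]
(0.08, -0.002, 0.07) [321.3 190.9]
(0.05, 0.033, 0.086) [372.6 154.7]
(0.05, -0.037, 0.086) [269.9 154.8]
```

View pics/w3.png

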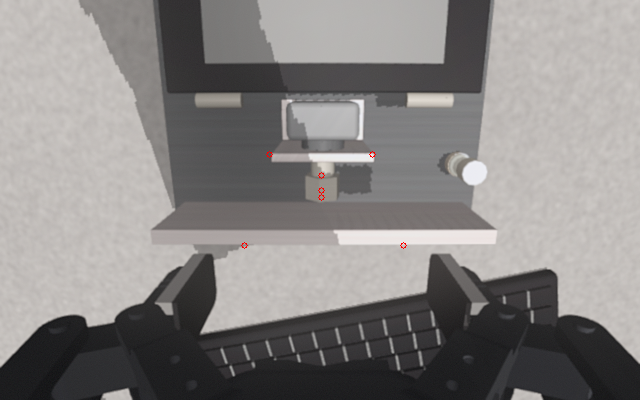

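View pics/s3.png

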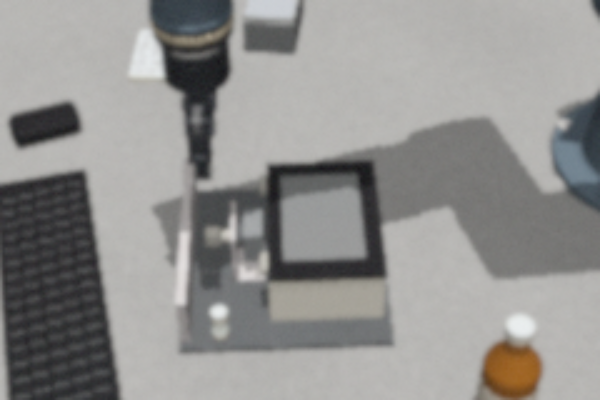

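The side view shows the lid flat on the box. In the wrist view the bolt head is centred at about (321,190), as predicted and midway between the fingers at columns 214 and 428. Next I go down into the gap and grip.

```bash
python3 - <<'E'
from cell import ctrl
from h import *
q=tq(P1); s=lambda: ctrl.observe()
G=lambda z: im2w(P1,(.079,-.0017,z))[0]
ctrl.line_to(G(.12),feed=.2,frame=q)
h=ctrl.line_to(G(.051),feed=.06,frame=q,f_stop=6)
o=s();print(h,o["ee_pos"].round(4),G(.051).round(4),o["wrist_force"].round(1),o["time_s"])
if not h:
  ctrl.close(60)
  for i in range(5):
    o=s();print(o["time_s"],round(o["width"],4),o["wrist_force"].round(1),o["torque"].round(2)); ctrl.sleep(.6)
im=ctrl.get_image("wrist")[90:290,200:440]; si=ctrl.get_image("side")[150:280,220:380]
cv2.imwrite("pics/c4.png",cv2.vconcat([cv2.resize(im,(480,400)),cv2.resize(si,(480,390))])[:, :][:790])
cv2.imwrite("pics/c4.png",cv2.hconcat([cv2.resize(im,(400,333)),cv2.resize(si,(400,333))]))
E
```

```text
False [0.6453 0.043  0.0514] [0.645  0.0429 0.051 ] [ 0.2 -0.6  0.8] 15.6667
16.2667 0.0239 [-0.7  4.7  4.8] [0.92 0.28 0.01]
16.8667 0.0236 [-1.3  5.   5.3] [ 1.05  0.28 -0.04]
17.4667 0.0236 [-0.9  4.6  4.6] [ 1.09  0.28 -0.02]
18.0667 0.0234 [-1.   5.5  5.8] [1.02 0.27 0.01]
18.6667 0.0235 [-1.3  5.6  5. ] [ 1.02  0.26 -0.01]
```

View pics/c4.png

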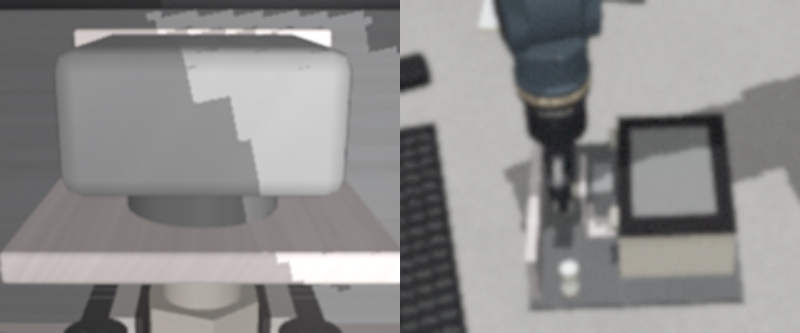

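```bash
python3 - <<'E'
from cell import ctrl
o=ctrl.observe();print(o["time_s"],o["width"],o["wrist_force"])
ctrl.job_done()
E
```

```text
19.3667 0.02350234441386721 [-0.96597994  4.72290667  6.37505023]
the job is handed in; nothing more can be done
```

I lowered the lid until it was fully closed, then reached into the gap, gripped the bolt head and handed the job in at 19.4 s, still holding it.

- **Lid:** I pushed it down from behind with the closed fingers and stopped on contact at 16 N. The tool height was 0.1 mm from the value computed for level, and the side view shows the lid flat on the box.
- **Bolt:** The grip is 60 N across two flats. The finger opening measured 23.5 mm against the 24 mm flats, and it stayed within 0.2 mm for the last 2.4 s before the hand-in check. An unheld head would have turned about 0.7 rad in that time, so I take it as stopped. I had no direct reading of the bolt's angle.
- **Wrist force:** About 7–8 N of side and upward force remained while gripping, well under the 120 N limit. It means the grip was slightly off centre.
- **Other things:** I had no unexpected contact, and the vial had not moved in the last picture. I did not check the other bench items one by one at the end.

No check failed. The only disagreement was the first rough fit from the top and side cameras. It was about 5 mm off in position and 0.06 rad off in lid angle, and I corrected it from the wrist camera before touching anything.

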